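Gauge block from the covered carousel to its cradle

TASK

The steel gauge block lies in the parts carousel, hidden away under the clear cover. Turn the carousel by its knob until the block's compartment stands in the middle of the open front, take the block out, set it down flat on the bare board and let go, then take it again by its two ends and lower it gently, without dropping it, between the two cheeks of its orange cradle so that it lies flat on the bottom, about centred, with both ends sticking out. Leave the other small parts in the carousel and everything else on the board where it is.

Things in the scene. Friction and masses are not known exactly. Their poses are not given: they have to be found in the camera images.
- gauge_mid (a point): Centre of the plain grey steel gauge block, 24 wide x 60 long x 24 mm high, about 0.27 kg, loose, lying flat. y runs along its length, z up; either end may lead. At the start it lies about radially in the carousel, where it can only be gripped across its width (over 40 mm free on each side, 10 mm at the ends). On the board (top at z = 0.130) its centre is at z = 0.142.
- riser: Fixed plywood board on short legs, 525 (x) x 625 (y) mm, on which everything stands; its flat top is at z = 0.130. The origin is under the middle of the board, on the cabinet top (z = 0). The front part of the board between carousel and cradle (world x 0.38 to 0.47, y -0.09 to 0.00) is always bare.
- housing: Fixed round grey foot of the carousel, radius 138 mm, 5 mm thick; origin on the wheel's axis at the board's top, z up; its -x side is the open front, marked by a small red pointer on the foot. A clear flat cover with blue edging lies over the wheel on three stand-offs: radius 134 mm, from 47 to 51 mm above the board, with bolt heads up to 55 mm.
- open_front (a point): Point in the middle of the open front, 81 mm from the axis towards the housing's -x, at the height of the compartment floors (12 mm). The cover is cut away in a sector 60 degrees to either side of the line from the axis through this point. The gauge block's compartment must be turned to here.
- carousel: Turning wheel, dark disc with blue walls, outer radius 125 mm; origin on the axis, 6 mm above the board; x and y turn with it, z up. Turns either way, more than half a turn from any start, against light friction (0.05 N m), without detents, and stays where left. Four quarter compartments centred on its -x, -y, +x, +y; when its yaw equals the housing's, the block (-x) is at the open front.
- compartment (a point): Middle of the floor of the gauge block's compartment (the wheel's -x side), 81 mm from the axis, 12 mm above the board; turns with the wheel. The compartment reaches from the hub (radius 41 mm) to the rim wall (inner radius 121 mm), between two dividers 4 mm thick at 45 degrees to either side. Wall tops are 40 mm above the board.
- knob (a point): Centre of the black bar knob on the wheel's axis, above the cover: 52 mm long along the wheel's x axis, 14 mm wide (grip across this, along the wheel's y axis), 32 mm high, from 60 to 92 mm above the board (centre at 76 mm). The end nearer the gauge block bears a red dot. Frame axes turn with the wheel.
- cradle_bed (a point): Where the centre of the seated block belongs in the fixed cradle, 22 mm above the board; y along the channel, z up. Aluminium foot plate 84 (x) x 44 (y) x 10 mm; two orange cheeks 44 mm long, 8 mm thick, tops at 43 mm, 32 mm apart inside. The block lies on the plate along y, each end sticking out 8 mm; its top (34 mm) is below the cheeks. Either end may lead.
- spare_hex_key: Grey hex key, 28 x 87 x 7 mm, loose in the carousel's -y compartment; stays in the carousel. Origin at its underside.
- lifting_eye: Small grey eye bolt, 22 x 56 x 6 mm, loose in the carousel's +x compartment; stays in the carousel. Origin at its underside.
- plug: Black two-pin plug, 24 x 70 x 18 mm, loose in the carousel's +y compartment; stays in the carousel. Origin at its underside.
- bottle: White bottle with red spout, 57 mm across, 130 mm high, standing behind the work; leave it. Origin at the centre of its underside. 
- tape: Roll of masking tape lying flat, 94 mm across, 24 mm high; leave it. Origin at the centre of its underside.
- screwdriver: Red-handled screwdriver lying down, 190 mm long along its y, 24 mm thick; leave it. Origin at its underside.
- marker_pen: Black marker pen with red cap, 134 mm long along its y, 18 mm thick, lying near the front left edge; leave it. Origin at its underside.

How it is judged:
On the way, in this order (a step that is already met when the one before it is completed fails the run):
1. the gauge block, still in its compartment, stands in the middle of the open front (within 35 mm to either side) (x of gauge_mid in the frame of housing below -0.06 m and y of gauge_mid in the frame of housing between -0.035 and 0.035 m and height (world z) of gauge_mid below 0.165 m and linear speed of gauge below 0.1 m/s), for 0.2 s.
2. the block lies flat on the bare board, clear of the carousel, let go and at rest (contact force between gauge and the fingers below 0.05 N and linear speed of gauge below 0.02 m/s and horizontal distance between gauge_mid and housing above 0.16 m and height (world z) of gauge_mid below 0.147 m and angle between gauge_mid's own z axis and vertical below 0.08 rad), for 0.3 s.
At the end, for the whole second after the job is handed in: the gauge block lies flat on the bottom of the cradle between its cheeks, along the channel within 0.15 rad, centred within 10 mm along it, released and at rest; nothing else was disturbed (x of gauge_mid in the frame of cradle_bed between -0.005 and 0.005 m and y of gauge_mid in the frame of cradle_bed between -0.01 and 0.01 m and z of gauge_mid in the frame of cradle_bed between -0.003 and 0.003 m and angle between the y axis of gauge_mid and the y axis of cradle_bed, either way round below 0.15 rad and angle between gauge_mid's own z axis and vertical below 0.08 rad and contact force between gauge and the fingers below 0.05 N and linear speed of gauge below 0.02 m/s); the robot touches nothing.
It fails at once if the block is dropped into the cradle (moves faster than 0.4 m/s low over it) (horizontal distance between gauge_mid and cradle_bed below 0.035 m and height (world z) of gauge_mid below 0.19 m and linear speed of gauge above 0.4 m/s).
It fails at once if another part leaves the carousel ((horizontal distance between spare_hex_key and housing above 0.135 m or height (world z) of spare_hex_key above 0.19 m) or (horizontal distance between lifting_eye and housing above 0.135 m or height (world z) of lifting_eye above 0.19 m) or (horizontal distance between plug and housing above 0.135 m or height (world z) of plug above 0.19 m)).
It fails at once if something else on the board is shifted by more than 40 mm or the bottle knocked over (distance of any of bottle, tape, screwdriver, marker_pen from where it was at the start of the episode above 0.04 m or angle between bottle's own z axis and vertical above 0.5 rad).
It also fails if it takes over 72 s, if anything falls off the work surface, if the arm or the gripper's body presses on something with over 40 N, if the wrist force passes 120 N, or if a joint passes its speed limit or range.

ROBOT

A 6-joint arm with a two-finger parallel gripper is mounted at the origin on a cart in front of the work surface, level with it; the furniture and walls round the work are solid. World frame = base frame: x ahead of the robot, y to its left, z up, the work surface at z = 0. Lengths are in m, angles in rad, forces in N, time in s.
With the tool pointing down it reaches from about 0.35 to 0.925 m from the base axis. Payload 6.4 kg.
Tool frame: the origin (TCP) lies midway between the tips of the shut fingers; the grasp point (between the pads) lies 19 mm behind it; z points along the fingers, y is the line along which they close (so a half turn about z gives the same grasp; the last joint's range is limited). The gripper opens to 94 mm and grips with 3 to 60 N. Pads are 16 mm wide; open, the fingers measure 119 mm over their backs; the gripper's body (75 mm by 177 mm) begins 78 mm behind the grasp point.
Start: joints at [0.966, 0.245, 1.558, -0, 1.339, -0.174], TCP at [0.271, 0.591, 0.205] pointing down, gripper open.
Joint ranges: [-3.13, 3.13], [-1.02, 2.26], [0.13, 2.54], [-0.95, 4.09], [0.21, 2.88], [-2.74, 2.74]. Speed limits (rad/s): [2.57, 2.57, 3.14, 3.14, 3.14, 3.14].

INTERFACE

Orientations are given as a 3x3 rotation matrix whose columns are the frame's x, y, z axes.
In Python, from plant import bot, vision gives the robot as it stands.
- The arm moves only by the shell command python3 -m handwheel 'ROWS' [FORCE]. ROWS is a JSON object of lists of equal length, an entry for each row: "delta_pos": the shift along the tool's x, y, z in m, a list of three; "twist": the turn about the tool's z in degrees; "fingers": the closure, from 0 (fully open) to 1 (shut). A call has 1 to 8 rows; each row is the pose to reach, as a shift and turn from the pose commanded when the call began, along the tool's axes at that moment; what a row does not reach only later rows make up. A row lasts 1/8 s, in which the tool goes at most 62.5 mm and 10.7 degrees, less where a joint would pass 70% of its speed; a pose out of reach is approached as far as the arm can. A call with a gripper value outside its range is refused whole. The fingers move at their own pace and stop on an object; FORCE is the grip in N (left out, the last holds). Time passes only in rows, so rows that repeat a pose let the fingers close. It gives the time, the measured TCP pose, the force, the opening and the grip force at its end, in the units of the state.
- bot.observe(): the state, without advancing time (a new reading comes with each control period).
- vision.capture(name): name is "scene" or "top"; returns a dict with "pixels" (400x640x3 uint8, blue, green, red), "depth" (400x640 float32, m along the optical axis (not along the pixel's ray), 0 where there is no reading), "camera_matrix" (3x3 intrinsics, pixels), "extrinsics" (4x4, takes a point from world to camera coordinates). Camera axes: x right, y up, looking along -z (the intrinsics and any distortion apply to the point x, -y, -z); pixel columns grow to the right and rows downward; lengths in m; the calibration is good to about 2 mm. A picture is of the moment at which its call begins.
- bot.close_job(): hands the job in; it is judged then, once.
The state is a dict: "clock": time; "q": joint angles; "joint_velocities": joint speeds; "tau": joint torques, N m; "position": TCP position; "ee_rot": TCP orientation; "ft_force": force on the tool from outside, world axes, zero at the start; "ft_torque": the same for the moment, N m; "finger_gap": opening from 0.0 (shut) to 1.0 (fully open); "grasp_force": force on a finger pad.
Only numpy, scipy, OpenCV 4.12 (cv2) and the standard library are available. Lean on these libraries where they do the work, as an engineer would, in place of code of your own. Each camera call takes 0.05 s, during which the arm holds its last target. There are 200 camera calls.

## Working session

There is one attempt and no reset: what is moved stays moved. The work goes in short steps, Python scripts to look and compute and a shell command to move; the robot and the scene stay as the last step left them, time stands still between calls to the robot, and variables do not carry over. Pictures are saved under pics/ and viewed, at most 10 in all, crops included, and the job is handed in when it is done.

```bash
ls; mkdir -p pics; cat > h.py <<'E'
import numpy as np,cv2
from plant import bot,vision
def cap(n,f=None):
    c=vision.capture(n)
    if f: cv2.imwrite('pics/'+f,c['pixels'])
    return c
def world(c):
    K=c['camera_matrix'];T=np.linalg.inv(c['extrinsics']);d=c['depth']
    v,u=np.mgrid[:400,:640]
    p=np.stack([(u-K[0,2])/K[0,0]*d,-(v-K[1,2])/K[1,1]*d,-d],-1)
    return p@T[:3,:3].T+T[:3,3]
def at_z(c,u,v,z):
    K=c['camera_matrix'];T=np.linalg.inv(c['extrinsics'])
    r=T[:3,:3]@np.array([(u-K[0,2])/K[0,0],-(v-K[1,2])/K[1,1],-1]);o=T[:3,3]
    return o+r*(z-o[2])/r[2]
E
python3 - <<'E'
from h import *
s=bot.observe();print({k:np.round(v,3).tolist() for k,v in s.items()})
c=cap('top','t1.png');cap('scene','s1.png');print(c['camera_matrix'],np.linalg.inv(c['extrinsics']).round(3))
E
```

```text
pics
{'clock': 0.0, 'q': [0.966, 0.246, 1.559, 0.0, 1.339, -0.174], 'joint_velocities': [-0.0, 0.0, -0.0, -0.002, 0.001, 0.0], 'tau': [0.001, -41.581, -31.462, 0.069, 0.033, -0.0], 'position': [0.271, 0.59, 0.204], 'ee_rot': [[-0.909, 0.418, -0.001], [0.418, 0.909, -0.002], [0.0, -0.002, -1.0]], 'ft_force': [0.476, -0.233, -0.236], 'ft_torque': [-0.023, 0.007, -0.008], 'grasp_force': 0.0, 'finger_gap': 1.002}
[[419.98952971   0.         320.44295261]
 [  0.         419.98952971 201.13265835]
 [  0.           0.           1.        ]] [[ 0.004  0.993 -0.12   0.442]
 [-1.     0.007  0.025  0.041]
 [ 0.026  0.12   0.992  1.059]
 [ 0.     0.     0.     1.   ]]
```

View pics/t1.png

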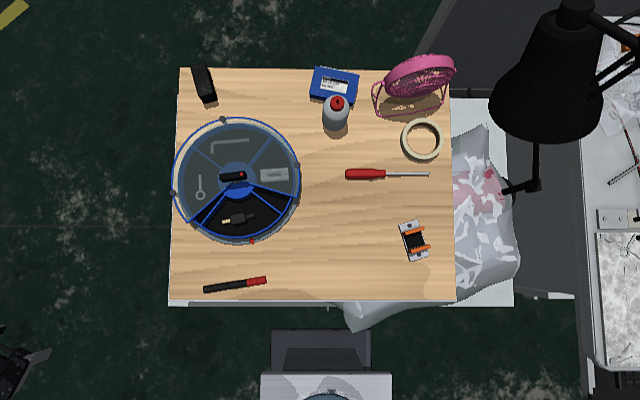

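View pics/s1.png

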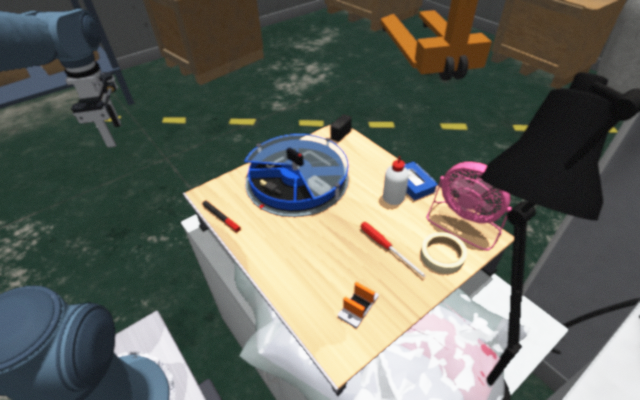

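The top view shows the carousel with its knob at about (233,176), the red dot on the right (-y) end, the block at (273,174), the pointer at (252,241) and the cradle at (414,240). I'll measure these more closely.

```bash
python3 - <<'E'
from h import *
c=cap('top');im=c['pixels'];W=world(c)
a=cv2.resize(im[110:252,165:310],None,fx=4,fy=4,interpolation=cv2.INTER_CUBIC)
b=cv2.resize(im[205:275,385:445],None,fx=4,fy=4,interpolation=cv2.INTER_CUBIC)
o=np.zeros((568,800,3),np.uint8);o[:a.shape[0],:a.shape[1]]=a[:568];o[:b.shape[0],580:800]=b[:,:220];cv2.imwrite('pics/z.png',o)
h=cv2.cvtColor(im,cv2.COLOR_BGR2HSV)
g=np.mgrid[:400,:640]
def rep(n,m):
    v,u=np.nonzero(m);p=W[m];print(n,len(u),'px',u.mean().round(1),v.mean().round(1),'w',np.median(p,0).round(4),p.min(0).round(3),p.max(0).round(3))
red=((h[...,0]<6)|(h[...,0]>174))&(h[...,1]>150)&(h[...,2]>90)
def roi(u0,u1,v0,v1): return (g[1]>=u0)&(g[1]<u1)&(g[0]>=v0)&(g[0]<v1)
rep('dot',red&roi(215,260,160,195));rep('pointer',red&roi(240,265,230,250))
kn=(W[...,2]>.205)&(W[...,2]<.235)&roi(210,260,155,200);rep('knob',kn)
print(cv2.minAreaRect(W[kn][:,:2].astype(np.float32)*1000))
ora=(h[...,0]>5)&(h[...,0]<20)&(h[...,1]>180)&(h[...,2]>120)&roi(390,440,210,270)
rep('orange',ora)
ot=ora&(W[...,2]>.165);rep('orange tops',ot)
n,L=cv2.connectedComponents(ot.astype(np.uint8))
for i in range(1,n): rep('top%d'%i,L==i);print(cv2.minAreaRect(W[L==i][:,:2].astype(np.float32)*1000))
pl=roi(390,440,210,270)&(W[...,2]>.134)&(W[...,2]<.18);rep('cradle',pl);print(cv2.minAreaRect(W[pl][:,:2].astype(np.float32)*1000))
cv_=roi(160,310,105,250)&(W[...,2]>.172)&(W[...,2]<.19);rep('cover',cv_)
print('board z',np.median(W[270:280,300:400,2]), 'block z',W[172:178,268:280,2].mean())
blue=(h[...,0]>100)&(h[...,0]<125)&(h[...,1]>150)
bl=blue&roi(168,305,112,245);print(cv2.fitEllipse(cv2.convexHull(np.argwhere(bl)[:,::-1].astype(np.int32))))
for uv in [(243,175),(233,177),(273,174),(252,241)]: print(uv,[at_z(c,*uv,z)[:2].round(4).tolist() for z in (.135,.166,.181,.222)])
E
```

```text
dot 8 px 241.0 173.5 w [0.5978 0.1801 0.2231] [0.594 0.178 0.221] [0.601 0.182 0.225]
pointer 16 px 251.5 240.8 w [0.4649 0.1674 0.1386] [0.46  0.164 0.136] [0.469 0.171 0.143]
knob 213 px 232.3 176.1 w [0.5926 0.198  0.2218] [0.584 0.172 0.206] [0.604 0.225 0.227]
((593.9003295898438, 198.83058166503906), (14.306112289428711, 52.4354248046875), 9.38946533203125)
orange 137 px 417.2 239.7 w [ 0.4573 -0.1862  0.1732] [ 0.442 -0.213  0.151] [ 0.495 -0.161  0.177]
orange tops 131 px 417.1 239.3 w [ 0.4802 -0.1861  0.1734] [ 0.442 -0.213  0.167] [ 0.495 -0.161  0.177]
top1 66 px 414.2 230.4 w [ 0.4877 -0.1797  0.1736] [ 0.48  -0.201  0.169] [ 0.495 -0.161  0.177]
((487.94921875, -180.94351196289062), (6.997609615325928, 41.635780334472656), 16.9328670501709)
top2 65 px 420.1 248.4 w [ 0.4509 -0.1913  0.1731] [ 0.442 -0.213  0.167] [ 0.457 -0.172  0.176]
((450.3553466796875, -192.61932373046875), (6.474249839782715, 42.15293884277344), 17.452075958251953)
cradle 839 px 413.8 240.2 w [ 0.4686 -0.185   0.1411] [ 0.41  -0.24   0.134] [ 0.535 -0.136  0.177]
((471.66925048828125, -187.1441650390625), (102.77639770507812, 125.43489837646484), 88.8993148803711)
cover 8539 px 231.2 163.3 w [0.6284 0.2157 0.1817] [0.472 0.064 0.172] [0.73  0.335 0.19 ]
board z 0.13069282236981727 block z 0.18144872577801988
((234.6078338623047, 177.7938690185547), (120.6716079711914, 129.9684600830078), 77.27729034423828)
(243, 175) [[0.611, 0.1903], [0.6053, 0.1853], [0.6025, 0.1829], [0.595, 0.1763]]
(233, 177) [[0.6063, 0.2123], [0.6007, 0.2065], [0.5981, 0.2038], [0.5908, 0.1962]]
(273, 174) [[0.6138, 0.1238], [0.608, 0.121], [0.6052, 0.1197], [0.5976, 0.116]]
(252, 241) [[0.4649, 0.1669], [0.4642, 0.1627], [0.4638, 0.1607], [0.4628, 0.1551]]
```

View pics/z.png

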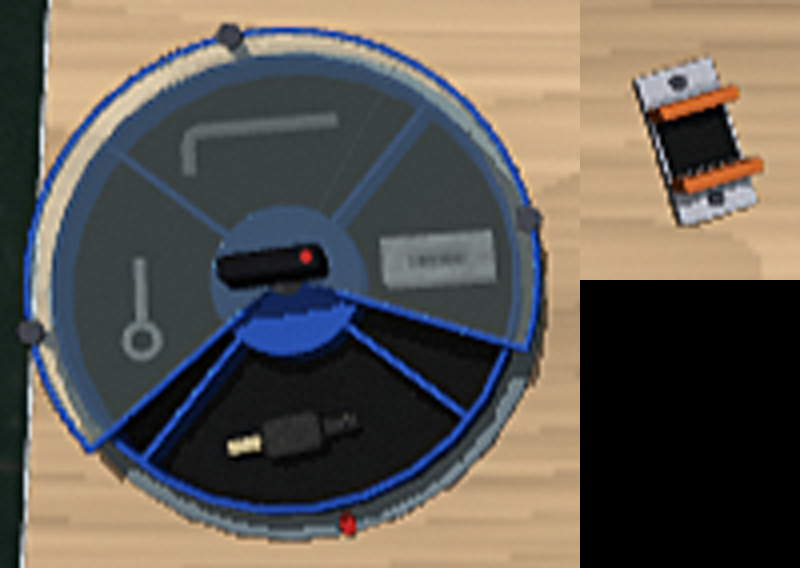

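Axis ≈ (0.594, 0.199); the knob is 14.3 × 52.4 mm, which matches. The block direction is -80.6° and the front (pointer) is at -166°. So the wheel needs about 85.5° clockwise from above, which is +85.5° of twist. First I'll move over the knob.

```bash
cat >> h.py <<'E'
def go(x,y,z,yaw):
    "tool-axis shift and twist to reach TCP x,y,z with tool y axis at yaw deg"
    s=bot.observe();R=np.array(s['ee_rot']);d=R.T@(np.array([x,y,z])-s['position'])
    w=np.degrees(np.arctan2(R[1,1],R[0,1]))
    print('shift',d.round(4),'twist',((w-yaw+90)%180-90).round(2),'yaw now',w.round(2),'pos',np.round(s['position'],4),'F',np.round(s['ft_force'],1),'gap',round(s['finger_gap'],3),'grip',round(s['grasp_force'],1),'t',round(s['clock'],2),'q6',round(s['q'][5],2))
E
python3 -m handwheel '{"delta_pos":[[0,0,-0.06],[-0.1,-0.04,-0.096],[-0.457,-0.2204,-0.096],[-0.457,-0.2204,-0.096],[-0.457,-0.2204,-0.096],[-0.457,-0.2204,-0.096],[-0.457,-0.2204,-0.096],[-0.457,-0.2204,-0.096]],"twist":[0,0,10,20,30,40,50,56],"fingers":[0,0,0.2,0.3,0.3,0.3,0.3,0.3]}' 20
python3 -m handwheel '{"delta_pos":[[0,0,0],[0,0,0]],"twist":[0,0],"fingers":[0.3,0.3]}'
python3 -c "
from h import *
go(.594,.199,.195,9.4)"
```

```text
clock: 1.15
position: [0.5492, 0.2548, 0.2987]
ee_rot: [[-0.158, 0.987, -0.0], [0.987, 0.158, 0.0], [0.0, -0.0, -1.0]]
ft_force: [0.1, 0.7, 0.0]
finger_gap: 0.7
grasp_force: 0.0
clock: 1.4
position: [0.548, 0.2568, 0.2984]
ee_rot: [[-0.162, 0.987, -0.001], [0.987, 0.162, 0.0], [0.0, -0.001, -1.0]]
ft_force: [0.5, 0.8, -0.5]
finger_gap: 0.701
grasp_force: 0.0
shift [-0.0645  0.0361  0.1033] twist -0.07 yaw now 9.33 pos [0.548  0.2568 0.2984] F [ 0.5  0.8 -0.5] gap 0.701 grip 0.0 t 1.4 q6 0.09
```

```bash
python3 -m handwheel '{"delta_pos":[[-0.0645,0.036,0],[-0.0645,0.036,0.02],[-0.0645,0.036,0.06],[-0.0645,0.036,0.095],[-0.0645,0.036,0.103],[-0.0645,0.036,0.103],[-0.0645,0.036,0.103],[-0.0645,0.036,0.103]],"twist":[0,0,0,0,0,0,0,0],"fingers":[0.3,0.3,0.3,0.3,0.3,0.9,1,1]}' 20
python3 -m handwheel '{"delta_pos":[[0,0,0],[0,0,0]],"twist":[0,0],"fingers":[1,1]}'
python3 -c "
from h import *
go(.594,.199,.195,-76)"
```

```text
clock: 2.4
position: [0.5951, 0.1991, 0.1975]
ee_rot: [[-0.162, 0.987, 0.003], [0.987, 0.162, 0.0], [-0.0, 0.003, -1.0]]
ft_force: [0.3, -0.3, -0.6]
finger_gap: 0.417
grasp_force: 0.0
clock: 2.65
position: [0.5945, 0.1987, 0.1961]
ee_rot: [[-0.162, 0.987, 0.001], [0.987, 0.162, 0.0], [0.0, 0.001, -1.0]]
ft_force: [-0.4, 0.0, -0.5]
finger_gap: 0.208
grasp_force: 0.0
shift [ 0.0003 -0.0004  0.0011] twist 85.31 yaw now 9.31 pos [0.5945 0.1987 0.1961] F [-0.4  0.  -0.5] gap 0.208 grip 0.0 t 2.65 q6 -0.02
```

Not quite shut on the knob yet (14 mm → gap 0.15).

```bash
python3 -m handwheel '{"delta_pos":[[0,0,0],[0,0,0],[0,0,0]],"twist":[0,0,0],"fingers":[1,1,1]}'
python3 -m handwheel '{"delta_pos":[[0,0,0],[0,0,0],[0,0,0],[0,0,0],[0,0,0],[0,0,0],[0,0,0],[0,0,0]],"twist":[3,8,14,20,26,32,38,44],"fingers":[1,1,1,1,1,1,1,1]}'
python3 -m handwheel '{"delta_pos":[[0,0,0],[0,0,0],[0,0,0],[0,0,0],[0,0,0],[0,0,0],[0,0,0],[0,0,0]],"twist":[6,12,18,24,30,35,39,41.5],"fingers":[1,1,1,1,1,1,1,1]}'
python3 -m handwheel '{"delta_pos":[[0,0,0],[0,0,0],[0,0,0]],"twist":[0,0,0],"fingers":[1,1,0.7]}'
python3 -c "
from h import *
go(.594,.199,.195,-76)"
```

```text
clock: 3.02
position: [0.5962, 0.199, 0.1961]
ee_rot: [[-0.162, 0.987, 0.005], [0.987, 0.162, 0.001], [0.0, 0.005, -1.0]]
ft_force: [7.8, 1.5, -3.0]
finger_gap: 0.149
grasp_force: 20.0
clock: 4.03
position: [0.5956, 0.1991, 0.1961]
ee_rot: [[0.572, 0.82, 0.004], [0.82, -0.572, 0.001], [0.003, 0.002, -1.0]]
ft_force: [5.9, 2.7, -1.0]
finger_gap: 0.144
grasp_force: 20.0
clock: 5.03
position: [0.5953, 0.1995, 0.1961]
ee_rot: [[0.971, 0.238, 0.003], [0.237, -0.971, 0.002], [0.003, -0.001, -1.0]]
ft_force: [3.9, 3.4, -2.0]
finger_gap: 0.146
grasp_force: 20.0
clock: 5.4
position: [0.5942, 0.1987, 0.1958]
ee_rot: [[0.971, 0.239, -0.0], [0.239, -0.971, -0.0], [-0.001, 0.0, -1.0]]
ft_force: [0.5, 0.6, 0.2]
finger_gap: 0.216
grasp_force: 0.0
shift [-0.0001 -0.0003  0.0008] twist -0.17 yaw now -76.17 pos [0.5942 0.1987 0.1958] F [0.5 0.6 0.2] gap 0.216 grip 0.0 t 5.4 q6 1.47
```

```bash
python3 -m handwheel '{"delta_pos":[[0,0,0],[0,0,-0.05],[0,0,-0.11],[-0.05,0.04,-0.11],[-0.11,0.1,-0.11],[-0.17,0.15,-0.11],[-0.22,0.2,-0.11],[-0.22,0.2,-0.11]],"twist":[0,0,0,0,0,0,0,0],"fingers":[0.3,0.3,0.2,0.2,0.2,0.2,0.2,0.2]}'
python3 - <<'E'
from h import *
c=cap('top');im=c['pixels']
a=cv2.resize(im[110:252,165:310],None,fx=4,fy=4,interpolation=cv2.INTER_CUBIC);cv2.imwrite('pics/z2.png',a)
W=world(c);g=np.mgrid[:400,:640]
m=(W[...,2]>.15)&(W[...,2]<.172)&(g[1]>215)&(g[1]<275)&(g[0]>195)&(g[0]<240)
h=cv2.cvtColor(im,cv2.COLOR_BGR2HSV);m&=(h[...,1]<60)&(h[...,2]>60)
n,L,st,_=cv2.connectedComponentsWithStats(m.astype(np.uint8))
for i in range(1,n):
  if st[i,4]>40:
    p=W[L==i];print(st[i],np.median(p,0),p.mean(0),cv2.minAreaRect(p[:,:2].astype(np.float32)*1000))
    print('px',cv2.minAreaRect(np.argwhere(L==i)[:,::-1].astype(np.float32)))
k=(W[...,2]>.205)&(W[...,2]<.235)&(g[1]>205)&(g[1]<260)&(g[0]>150)&(g[0]<205)
print('knob',cv2.minAreaRect(W[k][:,:2].astype(np.float32)*1000))
go(.42,-.05,.3,0)
E
```

```text
clock: 6.4
position: [0.4269, -0.0495, 0.3059]
ee_rot: [[0.971, 0.238, 0.0], [0.238, -0.971, -0.001], [0.0, 0.001, -1.0]]
ft_force: [-0.3, -0.4, 0.1]
finger_gap: 0.8
grasp_force: 0.0
[238 202  16  30 329] [0.51480516 0.1768948  0.16664355] [0.51546469 0.17716736 0.16655177] ((515.8843994140625, 177.3233184814453), (59.96645736694336, 24.304759979248047), 9.7715425491333)
px ((245.7420654296875, 216.61370849609375), (28.234134674072266, 11.669448852539062), 81.46923065185547)
knob ((593.9839477539062, 198.7954559326172), (51.72237014770508, 14.222929000854492), 13.608575820922852)
shift [-0.0046 -0.0038  0.0059] twist -76.45 yaw now -76.45 pos [ 0.4253 -0.0526  0.3059] F [ 0.9 -0.7 -0.1] gap 0.799 grip 0.0 t 6.45 q6 0.95
```

View pics/z2.png

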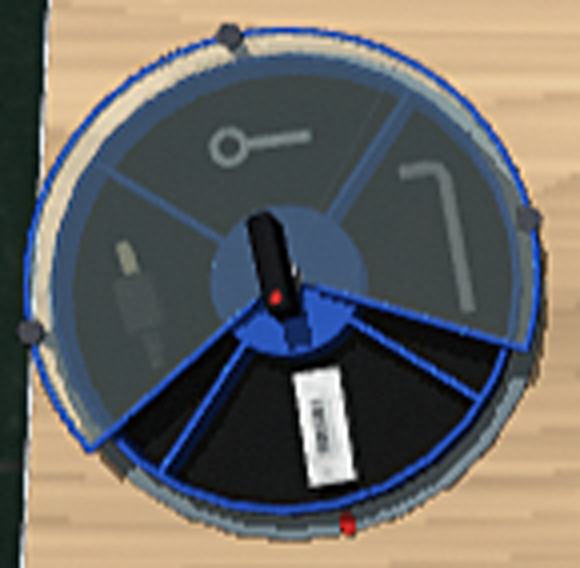

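The block is now in the middle of the open front, at crop (324,427). Its centre is (0.5155, 0.177), long axis at 9.8°, top at 0.1666, size 60×24, all as expected. Next I grip it across the width.

```bash
python3 -c "
from h import *
go(.5155,.1772,.147,-80.2)"
```

```text
shift [ 0.1418 -0.2027  0.1581] twist 3.75 yaw now -76.45 pos [ 0.4253 -0.0526  0.3059] F [ 0.9 -0.7 -0.1] gap 0.799 grip 0.0 t 6.45 q6 0.95
```

```bash
python3 -m handwheel '{"delta_pos":[[0.03,-0.045,0],[0.065,-0.09,0],[0.1,-0.14,0],[0.13,-0.185,0],[0.142,-0.203,0],[0.142,-0.203,0.02],[0.142,-0.203,0.06],[0.142,-0.203,0.08]],"twist":[0,2,3.75,3.75,3.75,3.75,3.75,3.75],"fingers":[0.3,0.3,0.3,0.3,0.3,0.3,0.3,0.3]}'
python3 -c "
from h import *
go(.5155,.1772,.147,-80.2)"
```

```text
clock: 7.45
position: [0.516, 0.1813, 0.2223]
ee_rot: [[0.985, 0.173, -0.005], [0.173, -0.985, -0.001], [-0.005, 0.0, -1.0]]
ft_force: [0.4, -0.4, 0.5]
finger_gap: 0.699
grasp_force: 0.0
shift [-0.0009  0.0039  0.0753] twist 0.16 yaw now -80.04 pos [0.516  0.1813 0.2223] F [ 0.4 -0.4  0.5] gap 0.699 grip 0.0 t 7.45 q6 1.53
```

```bash
python3 -m handwheel '{"delta_pos":[[0,0,0],[0,0,0.02],[0,0,0.045],[0,0,0.065],[0,0,0.065],[0,0,0.065]],"twist":[0,0,0,0,0,0],"fingers":[0.3,0.3,0.3,0.3,0.3,0.3]}'
python3 -c "
from h import *
go(.5155,.1772,.147,-80.2)"
```

```text
clock: 8.2
position: [0.5186, 0.1831, 0.1619]
ee_rot: [[0.985, 0.175, 0.002], [0.175, -0.985, 0.0], [0.002, 0.0, -1.0]]
ft_force: [-0.2, 0.2, 0.5]
finger_gap: 0.701
grasp_force: 0.0
shift [-0.0041  0.0052  0.0149] twist 0.27 yaw now -79.93 pos [0.5186 0.1831 0.1619] F [-0.2  0.2  0.5] gap 0.701 grip 0.0 t 8.2 q6 1.53
```

```bash
python3 -m handwheel '{"delta_pos":[[-0.004,0.005,0.005],[-0.004,0.005,0.015],[-0.004,0.005,0.015],[-0.004,0.005,0.015],[-0.004,0.005,0.015],[-0.004,0.005,0.015],[-0.004,0.005,0.015],[-0.004,0.005,0.015]],"twist":[0,0,0,0,0,0,0,0],"fingers":[0.3,0.3,0.3,0.5,0.7,0.9,1,1]}' 25
python3 -m handwheel '{"delta_pos":[[0,0,0],[0,0,0],[0,0,0]],"twist":[0,0,0],"fingers":[1,1,1]}'
python3 -c "
from h import *
go(.425,-.045,.22,17.3)"
```

```text
clock: 9.2
position: [0.5148, 0.1775, 0.1459]
ee_rot: [[0.985, 0.175, 0.0], [0.175, -0.985, 0.0], [0.0, -0.0, -1.0]]
ft_force: [-0.4, 0.3, -0.6]
finger_gap: 0.253
grasp_force: 25.0
clock: 9.57
position: [0.5148, 0.1775, 0.1459]
ee_rot: [[0.985, 0.175, 0.0], [0.175, -0.985, 0.0], [0.0, -0.0, -1.0]]
ft_force: [-0.6, 0.8, 0.7]
finger_gap: 0.253
grasp_force: 25.0
shift [-0.1273  0.2034 -0.0742] twist 82.77 yaw now -79.93 pos [0.5148 0.1775 0.1459] F [-0.6  0.8  0.7] gap 0.253 grip 25.0 t 9.57 q6 1.52
```

```bash
python3 -m handwheel '{"delta_pos":[[0,0,-0.01],[0,0,-0.03],[0,0,-0.06],[0,0,-0.085],[-0.025,0.04,-0.09],[-0.05,0.08,-0.09],[-0.075,0.12,-0.09],[-0.1,0.16,-0.09]],"twist":[0,0,0,0,-10,-20,-30,-40],"fingers":[1,1,1,1,1,1,1,1]}'
python3 -m handwheel '{"delta_pos":[[0,0,0],[0,0,0],[0,0,0],[0,0,0],[0,0,0],[0,0,0],[0,0,0],[0,0,0]],"twist":[-10,-20,-30,-40,-50,-57,-57,-57],"fingers":[1,1,1,1,1,1,1,1]}'
python3 -c "
from h import *
go(.425,-.045,.137,17.3)"
```

```text
clock: 10.58
position: [0.4436, 0.002, 0.2359]
ee_rot: [[0.64, 0.769, -0.0], [0.769, -0.64, -0.0], [-0.0, 0.0, -1.0]]
ft_force: [0.3, 0.2, -3.0]
finger_gap: 0.252
grasp_force: 25.0
clock: 11.58
position: [0.4445, 0.0032, 0.2358]
ee_rot: [[-0.289, 0.957, -0.0], [0.957, 0.289, -0.0], [0.0, -0.0, -1.0]]
ft_force: [-0.2, -1.4, -2.5]
finger_gap: 0.252
grasp_force: 25.0
shift [-0.0405 -0.0326  0.0988] twist -0.52 yaw now 16.78 pos [0.4445 0.0032 0.2358] F [-0.2 -1.4 -2.5] gap 0.252 grip 25.0 t 11.57 q6 -0.54
```

```bash
python3 -m handwheel '{"delta_pos":[[-0.02,-0.016,0.02],[-0.0405,-0.0325,0.045],[-0.0405,-0.0325,0.075],[-0.0405,-0.0325,0.092],[-0.0405,-0.0325,0.097],[-0.0405,-0.0325,0.099],[-0.0405,-0.0325,0.1],[-0.0405,-0.0325,0.1]],"twist":[0,0,0,0,0,0,0,0],"fingers":[1,1,1,1,1,1,1,1]}'
python3 -m handwheel '{"delta_pos":[[0,0,0.0005],[0,0,0.001],[0,0,0.001]],"twist":[0,0,0],"fingers":[1,1,1]}'
```

```text
clock: 12.58
position: [0.4257, -0.0451, 0.1365]
ee_rot: [[-0.291, 0.957, 0.001], [0.957, 0.291, -0.0], [-0.001, 0.001, -1.0]]
ft_force: [0.1, -1.0, -3.3]
finger_gap: 0.255
grasp_force: 25.0
clock: 12.95
position: [0.4253, -0.045, 0.1348]
ee_rot: [[-0.29, 0.957, -0.0], [0.957, 0.29, -0.0], [0.0, -0.0, -1.0]]
ft_force: [1.0, 0.4, -2.1]
finger_gap: 0.252
grasp_force: 25.0
```

```bash
python3 -m handwheel '{"delta_pos":[[0,0,0.0005],[0,0,0.001],[0,0,0.001]],"twist":[0,0,0],"fingers":[1,1,1]}'
```

```text
clock: 13.32
position: [0.4253, -0.045, 0.1339]
ee_rot: [[-0.291, 0.957, 0.0], [0.957, 0.291, -0.0], [-0.0, -0.0, -1.0]]
ft_force: [-0.7, 0.3, -1.5]
finger_gap: 0.251
grasp_force: 25.0
```

Just touching (the force is rising from -2.7 N). I'll release, rise and look from the side.

```bash
python3 -m handwheel '{"delta_pos":[[0,0,0.0005],[0,0,0.0005],[0,0,0.0005],[0,0,0.0005],[0,0,0.0],[0,0,-0.04],[0,0,-0.09],[0,0,-0.13]],"twist":[0,0,0,0,0,0,0,0],"fingers":[1,0.9,0.7,0.4,0.4,0.4,0.2,0]}'
python3 -m handwheel '{"delta_pos":[[0,-0.06,0],[0,-0.11,0],[0,-0.13,0],[0,-0.13,0]],"twist":[10,20,30,40],"fingers":[0,0,0,0]}'
python3 - <<'E'
from h import *
c=cap('top','t3.png');im=c['pixels'];W=world(c);g=np.mgrid[:400,:640]
h=cv2.cvtColor(im,cv2.COLOR_BGR2HSV)
m=(W[...,2]>.145)&(W[...,2]<.165)&(W[...,0]>.37)&(W[...,0]<.48)&(W[...,1]>-.11)&(W[...,1]<.02)
p=W[m];print(m.sum(),p.mean(0),cv2.minAreaRect(p[:,:2].astype(np.float32)*1000))
a=cv2.resize(im[200:300,280:440],None,fx=4,fy=4);cv2.imwrite('pics/z3.png',a)
go(.425,-.045,.27,-72.7)
E
```

```text
clock: 14.32
position: [0.4256, -0.0451, 0.2659]
ee_rot: [[-0.29, 0.957, 0.002], [0.957, 0.29, -0.001], [-0.001, 0.001, -1.0]]
ft_force: [-0.2, -0.1, 0.3]
finger_gap: 0.778
grasp_force: 0.0
clock: 14.82
position: [0.3003, -0.0833, 0.264]
ee_rot: [[0.4, 0.916, 0.002], [0.916, -0.4, -0.001], [-0.001, 0.002, -1.0]]
ft_force: [-0.2, -0.1, -0.9]
finger_gap: 0.999
grasp_force: 0.0
323 [ 0.42270952 -0.04244668  0.15461763] ((422.78045654296875, -42.769771575927734), (23.912221908569336, 59.9166259765625), 17.023378372192383)
shift [ 0.085   0.0985 -0.0059] twist 48.96 yaw now -23.74 pos [ 0.3006 -0.0832  0.264 ] F [ 0.4 -0.3 -1. ] gap 0.999 grip 0.0 t 14.88 q6 -0.22
```

View pics/z3.png

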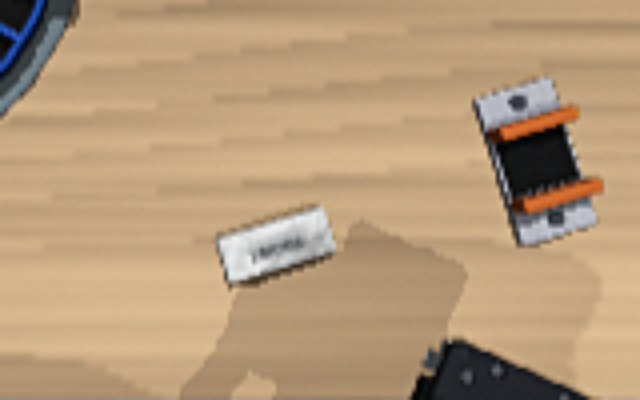

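The block lies flat at crop (276,245) with yaw 107°, centre (0.4228, -0.0428), and the cradle is at crop (540,160). Next I measure the cradle against the block with the arm out of the way.

```bash
python3 - <<'E'
from h import *
R=[]
for k in range(6):
    c=cap('top');im=c['pixels'];W=world(c);h=cv2.cvtColor(im,cv2.COLOR_BGR2HSV)
    box=lambda x0,x1,y0,y1:(W[...,0]>x0)&(W[...,0]<x1)&(W[...,1]>y0)&(W[...,1]<y1)
    m=(W[...,2]>.149)&(W[...,2]<.16)&box(.37,.48,-.11,.02)
    b=cv2.minAreaRect(W[m][:,:2].astype(np.float32)*1000)
    ora=(h[...,0]<22)&(h[...,1]>150)&(W[...,2]>.169)&(W[...,2]<.178)&box(.43,.51,-.23,-.15)
    n,L,st,_=cv2.connectedComponentsWithStats(ora.astype(np.uint8))
    r=[*b[0],b[2]]
    for i in range(1,n):
        if st[i,4]>30:
            q=cv2.minAreaRect(W[L==i][:,:2].astype(np.float32)*1000);r+=[*q[0],*q[1],q[2],*(W[L==i].mean(0)*1000)]
    pl=(W[...,2]>.136)&(W[...,2]<.144)&box(.41,.53,-.24,-.14)&(h[...,1]<60)
    q=cv2.minAreaRect(W[pl][:,:2].astype(np.float32)*1000);r+=[*q[0],*q[1],q[2]]
    R.append(r)
print(*[np.round(r,1).tolist() for r in R],sep='\n');
try: print(np.mean(R,0).round(2))
except Exception as e: print(e)
go(.425,-.0428,.24,-72.7)
E
```

```text
[422.6, -42.6, 17.0, 487.8, -181.7, 7.7, 43.9, 16.7, 487.5, -180.1, 172.9, 449.8, -192.0, 6.6, 42.0, 17.4, 449.9, -192.0, 173.5, 468.6, -186.9, 83.6, 44.4, 16.3]
[422.7, -42.8, 17.0, 487.6, -180.7, 7.6, 43.5, 17.0, 487.4, -180.0, 173.3, 450.2, -192.6, 6.6, 44.1, 16.8, 449.9, -191.7, 173.2, 468.7, -186.7, 83.3, 45.6, 16.9]
[422.7, -42.8, 17.0, 487.6, -180.7, 7.6, 43.3, 16.8, 487.6, -180.4, 173.1, 450.0, -192.3, 6.6, 42.4, 17.1, 450.0, -192.2, 173.2, 468.7, -186.7, 83.3, 44.4, 16.5]
[422.6, -42.7, 16.9, 487.7, -181.2, 7.6, 44.1, 17.1, 487.4, -179.9, 173.1, 450.1, -192.3, 6.6, 43.6, 16.9, 449.9, -192.0, 173.4, 468.7, -186.9, 83.4, 45.0, 17.0]
[422.7, -42.7, 16.9, 487.7, -181.0, 7.6, 44.2, 17.0, 487.5, -180.0, 173.3, 450.3, -192.6, 6.7, 43.2, 17.2, 450.0, -192.2, 173.4, 468.7, -186.9, 83.4, 45.3, 16.6]
[422.6, -42.7, 17.0, 487.7, -181.1, 7.7, 43.3, 16.8, 487.4, -179.7, 173.4, 450.0, -192.2, 6.5, 43.1, 16.9, 450.1, -192.3, 173.2, 468.9, -186.8, 83.1, 45.0, 16.7]
[ 422.66  -42.71   16.98  487.67 -181.06    7.62   43.7    16.89  487.47
 -180.01  173.17  450.06 -192.33    6.6    43.06   17.06  449.99 -192.05
  173.3   468.73 -186.82   83.33   44.95   16.67]
shift [0.0851 0.0985 0.0237] twist 49.71 yaw now -22.99 pos [ 0.301  -0.0827  0.2637] F [-0.1  0.5 -0. ] gap 0.996 grip 0.0 t 15.18 q6 -0.24
```

```bash
python3 -m handwheel '{"delta_pos":[[0.04,0.045,0],[0.085,0.098,0],[0.085,0.098,0],[0.085,0.098,0],[0.085,0.098,0],[0.085,0.098,0.01],[0.085,0.098,0.02],[0.085,0.098,0.02]],"twist":[10,20,30,40,50,50,50,50],"fingers":[0,0,0,0,0,0,0,0]}'
python3 -c "
from h import *
go(.4245,-.0430,.137,-73)"
```

```text
clock: 16.18
position: [0.4236, -0.0428, 0.2423]
ee_rot: [[0.956, 0.292, -0.003], [0.292, -0.956, 0.001], [-0.002, -0.002, -1.0]]
ft_force: [0.1, 1.1, -0.2]
finger_gap: 1.002
grasp_force: 0.0
shift [0.001  0.0006 0.1053] twist -0.03 yaw now -73.03 pos [ 0.4236 -0.0428  0.2423] F [ 0.1  1.1 -0.2] gap 1.002 grip 0.0 t 16.18 q6 0.91
```

```bash
python3 -m handwheel '{"delta_pos":[[0.001,0.0005,0.02],[0.001,0.0005,0.05],[0.001,0.0005,0.075],[0.001,0.0005,0.09],[0.001,0.0005,0.1],[0.001,0.0005,0.1],[0.001,0.0005,0.1]],"twist":[0,0,0,0,0,0,0],"fingers":[0,0,0,0,0,0,0]}'
python3 -c "
from h import *
go(.4245,-.0430,.137,-73)"
```

```text
clock: 17.05
position: [0.4262, -0.0435, 0.1447]
ee_rot: [[0.957, 0.291, 0.002], [0.291, -0.957, -0.001], [0.001, 0.001, -1.0]]
ft_force: [-0.3, -0.4, -0.1]
finger_gap: 1.001
grasp_force: 0.0
shift [-0.0015 -0.001   0.0077] twist -0.11 yaw now -73.11 pos [ 0.4262 -0.0435  0.1447] F [-0.3 -0.4 -0.1] gap 1.001 grip 0.0 t 17.05 q6 0.91
```

```bash
python3 -m handwheel '{"delta_pos":[[-0.001,-0.001,0.005],[-0.001,-0.001,0.008],[-0.001,-0.001,0.008],[-0.001,-0.001,0.008],[-0.001,-0.001,0.008],[-0.001,-0.001,0.008],[-0.001,-0.001,0.008],[-0.001,-0.001,0.008]],"twist":[0,0,0,0,0,0,0,0],"fingers":[0,0.1,0.2,0.3,0.4,0.6,0.8,1]}' 25
python3 -m handwheel '{"delta_pos":[[0,0,0],[0,0,0],[0,0,0]],"twist":[0,0,0],"fingers":[1,1,1]}'
python3 -c "
from h import *
s=bot.observe();x,y,z=s['position'];go(x+.0461,y-.144,.22,-73.1)"
```

```text
clock: 18.05
position: [0.4244, -0.0426, 0.1359]
ee_rot: [[0.957, 0.29, 0.0], [0.29, -0.957, 0.0], [0.0, 0.0, -1.0]]
ft_force: [-0.4, 0.3, 0.5]
finger_gap: 0.636
grasp_force: 25.0
clock: 18.42
position: [0.4243, -0.0426, 0.1359]
ee_rot: [[0.957, 0.291, 0.0], [0.291, -0.957, 0.0], [0.0, -0.0, -1.0]]
ft_force: [-0.0, 1.2, 1.4]
finger_gap: 0.637
grasp_force: 25.0
shift [ 0.0023  0.1512 -0.0841] twist -0.01 yaw now -73.11 pos [ 0.4243 -0.0426  0.1359] F [-0.   1.2  1.4] gap 0.637 grip 25.0 t 18.43 q6 0.91
```

```bash
python3 -m handwheel '{"delta_pos":[[0,0,-0.01],[0,0,-0.035],[0,0,-0.065],[0,0.02,-0.08],[0.001,0.06,-0.08],[0.002,0.1,-0.08],[0.0025,0.135,-0.08],[0.0025,0.151,-0.08]],"twist":[0,0,0,0,0,0,0,0],"fingers":[1,1,1,1,1,1,1,1]}'
python3 -m handwheel '{"delta_pos":[[0,0,0],[0,0,0],[0,0,0],[0,0,0]],"twist":[0,0,0,0],"fingers":[1,1,1,1]}'
python3 - <<'E'
from h import *
cap('scene');go(.4704,-.1866,.185,-73.1)
im=cap('scene')['pixels'];cv2.imwrite('pics/s4.png',cv2.resize(im[220:350,280:440],None,fx=4,fy=4))
E
```

```text
clock: 19.42
position: [0.4704, -0.1886, 0.2151]
ee_rot: [[0.958, 0.288, -0.001], [0.288, -0.958, 0.001], [-0.001, -0.001, -1.0]]
ft_force: [0.2, 0.7, -3.4]
finger_gap: 0.635
grasp_force: 25.0
clock: 19.92
position: [0.4705, -0.1857, 0.216]
ee_rot: [[0.957, 0.291, 0.0], [0.291, -0.957, -0.0], [0.0, 0.0, -1.0]]
ft_force: [0.1, 0.0, -3.1]
finger_gap: 0.638
grasp_force: 25.0
shift [-0.0004  0.0007  0.031 ] twist 0.04 yaw now -73.06 pos [ 0.4705 -0.1858  0.216 ] F [ 0.1 -0.1 -3. ] gap 0.634 grip 25.0 t 19.98 q6 0.67
```

View pics/s4.png

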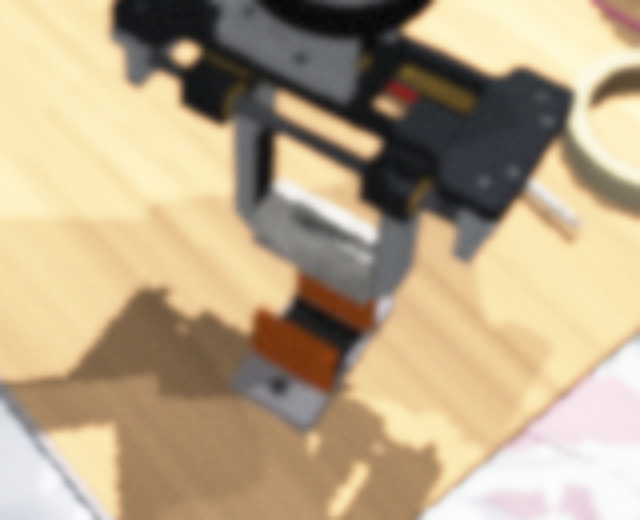

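The block is held level over the cradle (block at crop (315,240), cheeks at (315,320)), aligned with it. I'll lower it slowly.

```bash
python3 -m handwheel '{"delta_pos":[[0,0.0005,0.008],[0,0.0005,0.018],[0,0.0005,0.026],[0,0.0005,0.034],[0,0.0005,0.042],[0,0.0005,0.05],[0,0.0005,0.055],[0,0.0005,0.058]],"twist":[0,0,0,0,0,0,0,0],"fingers":[1,1,1,1,1,1,1,1]}'
python3 -m handwheel '{"delta_pos":[[0,0,0.003],[0,0,0.006],[0,0,0.008],[0,0,0.0095],[0,0,0.0105],[0,0,0.0105]],"twist":[0,0,0,0,0,0],"fingers":[1,1,1,1,1,1]}'
python3 -c "
from h import *
go(.4704,-.1866,.146,-73.1)"
```

```text
clock: 21.02
position: [0.4706, -0.1868, 0.1575]
ee_rot: [[0.957, 0.29, -0.0], [0.29, -0.957, 0.0], [-0.0, -0.0, -1.0]]
ft_force: [0.8, -0.2, -3.5]
finger_gap: 0.633
grasp_force: 25.0
clock: 21.78
position: [0.4707, -0.1868, 0.1473]
ee_rot: [[0.957, 0.291, -0.0], [0.291, -0.957, -0.0], [-0.0, 0.0, -1.0]]
ft_force: [-0.0, -0.4, -4.0]
finger_gap: 0.637
grasp_force: 25.0
shift [-0.0002 -0.0003  0.0013] twist -0.01 yaw now -73.11 pos [ 0.4707 -0.1868  0.1473] F [-0.  -0.4 -4. ] gap 0.637 grip 25.0 t 21.77 q6 0.67
```

Free of contact and still hanging; about 1.3 mm to go.

```bash
python3 -m handwheel '{"delta_pos":[[0,0,0.0005],[0,0,0.001],[0,0,0.0013],[0,0,0.0016],[0,0,0.0016],[0,0,0.0016]],"twist":[0,0,0,0,0,0],"fingers":[1,1,1,1,1,1]}'
```

```text
clock: 22.52
position: [0.4707, -0.1869, 0.1459]
ee_rot: [[0.957, 0.29, -0.0], [0.29, -0.957, -0.0], [-0.0, 0.0, -1.0]]
ft_force: [-1.7, 1.7, -0.2]
finger_gap: 0.633
grasp_force: 25.0
```

The bottom is carrying the weight. I'll let go and rise clear.

```bash
python3 -m handwheel '{"delta_pos":[[0,0,0],[0,0,0],[0,0,0],[0,0,0],[0,0,-0.01],[0,0,-0.05],[0,0,-0.1],[0,0,-0.14]],"twist":[0,0,0,0,0,0,0,0],"fingers":[0.35,0.25,0.15,0.1,0,0,0,0]}' 10
python3 -m handwheel '{"delta_pos":[[-0.04,-0.03,0],[-0.08,-0.08,0],[-0.12,-0.13,0],[-0.14,-0.17,0],[-0.14,-0.17,0],[-0.14,-0.17,0]],"twist":[0,0,0,0,0,0],"fingers":[0,0,0,0,0,0]}'
python3 - <<'E'
from h import *
c=cap('top');im=c['pixels'];W=world(c);h=cv2.cvtColor(im,cv2.COLOR_BGR2HSV)
m=(W[...,2]>.158)&(W[...,2]<.169)&(W[...,0]>.43)&(W[...,0]<.51)&(W[...,1]>-.24)&(W[...,1]<-.14)&(h[...,1]<70)
p=W[m];print(m.sum(),p.mean(0),np.median(p[:,2]),cv2.minAreaRect(p[:,:2].astype(np.float32)*1000))
go(.47,-.187,.3,-73)
a=cv2.resize(im[200:280,360:460],None,fx=4,fy=4);b=cv2.resize(im[110:252,165:310],None,fx=2,fy=2)
o=np.zeros((320,700,3),np.uint8);o[:,:400]=a;o[:284,400:690]=b;cv2.imwrite('pics/z5.png',o)
E
```

```text
clock: 23.52
position: [0.471, -0.187, 0.2887]
ee_rot: [[0.957, 0.291, 0.002], [0.291, -0.957, -0.001], [0.002, 0.002, -1.0]]
ft_force: [-0.1, 0.3, -0.3]
finger_gap: 0.999
grasp_force: 0.0
clock: 24.28
position: [0.2877, -0.0651, 0.2864]
ee_rot: [[0.957, 0.29, 0.001], [0.29, -0.957, -0.001], [0.001, 0.001, -1.0]]
ft_force: [0.2, 0.6, -0.3]
finger_gap: 0.997
grasp_force: 0.0
325 [ 0.46892457 -0.18665984  0.16448698] 0.16450550085286952 ((463.6626281738281, -188.95570373535156), (35.358577728271484, 60.08290481567383), 16.90691566467285)
shift [ 0.1391  0.1694 -0.014 ] twist -0.13 yaw now -73.13 pos [ 0.2877 -0.0652  0.286 ] F [-0.4 -1.3  0.2] gap 0.999 grip 0.0 t 24.32 q6 0.66
```

View pics/z5.png

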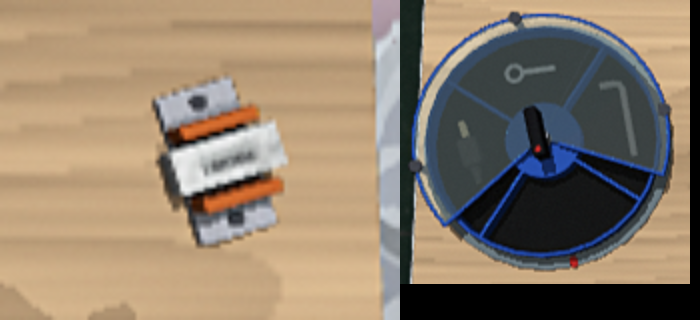

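The block (crop (228,158)) sits between the cheeks: top at 0.1645 (expected 0.164), centre (0.4689, -0.1867) against the cradle's (0.4688, -0.1867), with both ends sticking out. The other parts are still in the carousel, so I'm handing in.

```bash
python3 -c "
from plant import bot
print(bot.close_job())"
```

```text
the job is handed in; nothing more can be done
None
```

The gauge block is lying flat in the cradle, released and centred to within about 1 mm by the last camera measurement, and the job is handed in at about 24 s; no verdict came back.

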